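# Hold the filter box flap open after stopping the dust extractor

## Robot

A 6-joint arm with a two-finger parallel gripper is mounted at the origin on the work surface. World frame = base frame: x ahead of the robot, y to its left, z up, the work surface at z = 0. Lengths are in m, angles in rad, forces in N, time in s.
With the tool pointing down it reaches from about 0.3 to 0.775 m from the base axis. Payload 14.6 kg.
Tool frame: the origin (TCP) lies midway between the tips of the shut fingers; the grasp point (between the pads) lies 19 mm behind it (ctrl.grip_depth is the distance from the TCP to the grasp point, in m); z points along the fingers, x is the direction in which the jaws open and shut, and the axes are right-handed (so a half turn about z gives the same grasp; the last joint's range is limited). The gripper opens to 94 mm and grips with 3 to 60 N. Pads are 16 mm wide; open, the fingers measure 119 mm over their backs; the gripper's body (75 mm by 177 mm) begins 78 mm behind the grasp point.
Start: joints at [-1.204, 0.3, 1.521, -0, 1.321, -0.067], TCP at [0.231, -0.499, 0.205] pointing down, gripper open.
Joint ranges: [-3.03, 3.03], [-0.79, 2.21], [0.23, 2.52], [-1.04, 4.18], [0, 3.07], [-2.55, 2.55]. Speed limits (rad/s): [2.22, 2.22, 2.57, 3.14, 3.14, 3.14].

## Interface

Orientations are given as [roll, pitch, yaw] about the fixed x, y, z axes, in that order (R = Rz(yaw) Ry(pitch) Rx(roll)).
In Python, from station import ctrl gives the robot as it stands.
- The arm moves only by the tool play_rows, never from a script. Its argument "steps" is a list that holds one entry, the list of rows, each a list of 7 numbers: the shift along the tool's x, y, z in cm, then the turn, a rotation vector about the tool's x, y, z in rad, then the opening, from 0 (shut) to 1 (fully open). In form: [[[x, y, z, ax, ay, az, hand], ...]]. A call has 1 to 20 rows; each row is the pose to reach, as a shift and turn from the pose measured when the call began, along the tool's axes at that moment; what a row does not reach only later rows make up. A row lasts 1/12 s, in which the tool goes at most 41.7 mm and 7.16 degrees, less where a joint would pass 70% of its speed; a pose out of reach is approached as far as the arm can. A call with a gripper value outside its range is refused whole. The fingers move at their own pace and stop on an object; "force" is the grip in N (left out, the last holds). Time passes only in rows, so rows that repeat a pose let the fingers close. It gives the time, the measured TCP pose, the force and the opening at its end, in the units of the state.
- ctrl.get_obs(): the state, without advancing time (a new reading comes with each control period).
- ctrl.camera(name): name is "scene" or "top" or "wrist"; returns a dict with "frame" (480x640x3 uint8, blue, green, red), "fovy" (degrees; the focal length in pixels is half the picture's height over the tangent of half this angle, whatever the lens; pixels are square), "cx", "cy" (the principal point, pixels), "world_to_cam" (4x4, takes a point from world to camera coordinates). Camera axes: x right, y up, looking along -z (the intrinsics and any distortion apply to the point x, -y, -z); pixel columns grow to the right and rows downward; lengths in m; the calibration is good to about 2 mm. A picture is of the moment at which its call begins. There is no depth.
- ctrl.hand_in(): hands the job in, once; it reports no verdict.
The state is a dict: "time_s": time; "qpos": joint angles; "joint_vel": joint speeds; "tau": joint torques, N m; "ee_pos": TCP position; "eef_rot": TCP orientation; "force": force on the tool from outside, world axes, zero at the start; "moment": the same for the moment, N m; "grip_width": finger opening in m.
Only numpy, scipy, OpenCV 4.12 (cv2) and the standard library are available. Lean on these libraries where they do the work, as an engineer would, in place of code of your own. Each camera call takes 0.05 s, during which the arm holds its last target. There are 200 camera calls.

## Task

Put the dust extractor on stand-by: press the red selector knob on the grey control box down, keep it down while you turn it clockwise (seen from above) from the red dot to its stop at the green dot, and let it spring back up. Only then lift the sprung blue flap of the filter box by its yellow tongue to 40 degrees, its side edge in the green band of the white quadrants, so that a colleague can see to the filters. Finish while still holding the flap there with the gripper, for it slams shut when let go; leave the bottle, wood block, screwdriver and brush where they lie.

Things in the scene. Friction and masses are not known exactly. Their poses are not given: they have to be found in the camera images.
- control_box: Fixed grey control box, 100 x 100 mm, 55 mm high, origin under its centre, z up. On its top stands the red selector knob, central, with a red dot on the box's own -x side, where the knob's white line points at the start, and a green dot 60 degrees clockwise (seen from above) from it.
- selector_grip (a point): Grip point of the red selector knob: on its vertical axis, 100 mm above the bench when up, 14 mm below its top. The knob is an upright bar 46 mm long (own x), 15 mm wide (own y: pinch across this), 42 mm tall, on a black disc of 52 mm diameter whose top lies 26 mm below this point. White line on top towards own -x. The frame turns and sinks with the knob, z up.
- selector_press (a joint): How far the knob is pressed down, m: 0 up, 0.008 fully down. A spring resists with 2.4 N at the top to 8 N at the bottom and lifts the knob when it is let go. It can turn only while it is pressed deeper than about 5 mm; it springs back up only near the two ends of its turn.
- selector_turn (a joint): Turn of the knob, rad, growing clockwise seen from above: 0 at the red dot (locked while the knob is up), 1.047 at its stop, the green dot (stand-by; locks there when it springs up). Light friction, about 0.03 N m.
- filter_box: Fixed blue open-topped box, 240 (own x) x 220 (own y) x 120 mm high, origin under its centre, z up; the flap is its top, hinged on its far (+x) rim. White quadrants of 105 mm radius stand 10 mm outside both sides, centred on the hinge axis, each with a green band from 34 to 46 degrees.
- flap: Blue flap 240 mm long, 220 mm wide, 6 mm thick, 0.4 to 0.8 kg. The origin lies on the hinge axis at mid-width, 128 mm above the bench; own y runs along the hinge, own -x along the flap to its free edge and the tongue, z out of its top.
- flap_axis (a point): Point on the hinge axis of the flap at mid-width, in the fixed frame of the filter box: y along the hinge, -x towards the front of the box, z up.
- flap_tongue (a point): Centre of the grip part of the yellow tongue that sticks out 62 mm from the middle of the flap's free edge: 28 mm wide (own y, along the hinge: pinch across this; it may pivot between the fingers), 14 mm thick. The point is 275 mm from the hinge axis along the flap, 2 mm above its mid-plane, 35 mm beyond its edge, 130 mm above the bench when shut. Axes as the flap's.
- flap_hinge (a joint): Opening of the flap, rad: 0 shut (level), growing as the free edge rises, 0.698 is 40 degrees, limit 1.3. Gravity and a spring always pull it shut, about 3 to 6 N felt at the tongue.
- bottle_mid (a point): Bystander: centre of a clear bottle with a red cap, 64 mm diameter, 190 mm tall, upright.
- block_mid (a point): Bystander: centre of a wood block 60 x 120 x 40 mm high.
- screwdriver_grip (a point): Bystander: middle of the yellow handle of a screwdriver lying on the bench.
- brush_grip (a point): Bystander: middle of the handle of a brush lying on the bench.
Not all that is in view belongs to the job. Several things have the shape of the control_box; the one meant has the colours described above.

How it is judged:
On the way, in this order (a step that is already met when the one before it is completed fails the run):
1. the knob is pressed down by more than 4.5 mm, not yet turned (value of joint selector_press above 0.0045 m and value of joint selector_turn below 0.5 rad), for 0.05 s.
2. kept down, it is turned to the green dot (value of joint selector_turn above 0.93 rad and value of joint selector_press above 0.003 m), for 0.05 s.
3. it has sprung back up at the green dot (value of joint selector_turn above 0.93 rad and value of joint selector_press below 0.0025 m), for 0.2 s.
4. the flap is held at 40 degrees, within 6 (value of joint flap_hinge between 0.593 and 0.803 rad and contact force between the fingers and flap above 1 N), for 0.2 s.
At the end, for the whole second after the job is handed in: The knob is up (pressed less than 2.5 mm) and turned more than 0.93 rad, at the green dot; the flap stands still at 40 degrees, within 6, carried by the gripper's fingers (more than 1 N); the bottle, block, screwdriver and brush are within 30 mm of where they were (all of step 3 and all of step 4 and velocity of joint flap_hinge between -0.1 and 0.1 rad/s and distance of each of bottle_mid, block_mid, screwdriver_grip, brush_grip from where it was at the start of the episode below 0.03 m); the arm keeps its last pose, push and grip.
It fails at once if the flap is opened (over 6 degrees) before the selector is at stand-by and up again (value of joint flap_hinge above 0.105 rad and (value of joint selector_turn below 0.9 rad or value of joint selector_press above 0.004 m)).
It fails at once if a bystander is moved by more than 30 mm (distance of any of bottle_mid, block_mid, screwdriver_grip, brush_grip from where it was at the start of the episode above 0.03 m).
It also fails if it takes over 61 s, if anything falls off the work surface, if the arm or the gripper's body presses on something with over 40 N, if the wrist force passes 120 N, or if a joint passes its speed limit or range.

## Working session

There is one attempt and no reset: what is moved stays moved. The work goes in short steps, Python scripts to look and compute and a tool call to move; the robot and the scene stay as the last step left them, time stands still between calls to the robot, and variables do not carry over. Pictures are saved under pics/ and viewed, about 8 in all and at most 12, crops included, and the job is handed in when it is done.

Besides the shell and the picture viewer there is one more tool, called after "Call:" by a JSON object that holds its "method" and its "body", one argument or row to a line. play_rows: Moves the arm, as the interface text tells. Its arguments: {"type":"object","properties":{"steps":{"type":"array"},"force":{"type":"number"}},"required":["steps"]}

```bash
ls; mkdir -p pics
cat > h.py <<'E'
import numpy as np, cv2, pickle
from station import ctrl
def shot(n,save):
    c=ctrl.camera(n); cv2.imwrite(f'pics/{save}.png',c['frame']); pickle.dump(c,open(f'pics/{save}.pkl','wb')); return c
def load(save): return pickle.load(open(f'pics/{save}.pkl','rb'))
def ray(c,u,v):
    f=240/np.tan(np.radians(c['fovy'])/2); d=np.array([(u-c['cx'])/f,-(v-c['cy'])/f,-1.])
    T=np.linalg.inv(c['world_to_cam']); d=T[:3,:3]@d; return T[:3,3],d/np.linalg.norm(d)
def plane(c,u,v,z):
    o,d=ray(c,u,v); return o+d*(z-o[2])/d[2]
def tri(l):
    A=np.zeros((3,3));b=np.zeros(3)
    R=[ray(c,u,v) for c,u,v in l]
    for o,d in R:
        P=np.eye(3)-np.outer(d,d);A+=P;b+=P@o
    p=np.linalg.solve(A,b); return p,[round(float(np.linalg.norm((np.eye(3)-np.outer(d,d))@(p-o))),4) for o,d in R]
def proj(c,p):
    f=240/np.tan(np.radians(c['fovy'])/2); q=c['world_to_cam']@np.append(p,1); return c['cx']+f*q[0]/-q[2], c['cy']-f*q[1]/-q[2]
E
python3 - <<'E'
from h import *
for n in ['scene','top','wrist']:
    c=shot(n,n+'0'); print(n,{k:(np.round(v,3).tolist() if k!='frame' else 0) for k,v in c.items()})
o=ctrl.get_obs(); print(o)
E
```

```text
pics
scene {'frame': 0, 'fovy': 56.391, 'cx': 317.59, 'cy': 236.901, 'world_to_cam': [[0.774, 0.634, -0.005, -0.433], [-0.498, 0.613, 0.614, 0.226], [0.392, -0.472, 0.789, -1.521], [0.0, 0.0, 0.0, 1.0]]}
top {'frame': 0, 'fovy': 52.979, 'cx': 313.238, 'cy': 246.498, 'world_to_cam': [[-0.019, -1.0, -0.004, -0.005], [0.986, -0.02, 0.164, -0.59], [-0.164, -0.001, 0.986, -1.21], [0.0, 0.0, 0.0, 1.0]]}
wrist {'frame': 0, 'fovy': 70.247, 'cx': 314.685, 'cy': 238.261, 'world_to_cam': [[0.42, -0.907, -0.0, -0.55], [0.88, 0.407, -0.246, 0.026], [0.223, 0.103, 0.969, -0.39], [0.0, 0.0, 0.0, 1.0]]}
{'time_s': 0.15, 'qpos': array([-1.20357901e+00,  3.00348408e-01,  1.52143870e+00,  2.02434773e-05,
        1.32072040e+00, -6.65775973e-02]), 'joint_vel': array([ 0.00034416, -0.00307095, -0.0014895 ,  0.0010735 , -0.00098672,
        0.00029067]), 'tau': array([ 7.31092132e-04, -5.31957221e+01, -3.52821600e+01,  7.08560483e-02,
        2.36182247e-02, -7.12997235e-05]), 'ee_pos': array([ 0.23111354, -0.49885816,  0.20501387]), 'eef_rot': array([-3.14151222e+00,  9.11520613e-04, -1.13700639e+00]), 'force': array([ 0.10974816, -0.08800793, -0.34730463]), 'moment': array([-0.03301609, -0.02775894, -0.01282672]), 'grip_width': 0.09379654229469177}
```

View pics/scene0.png

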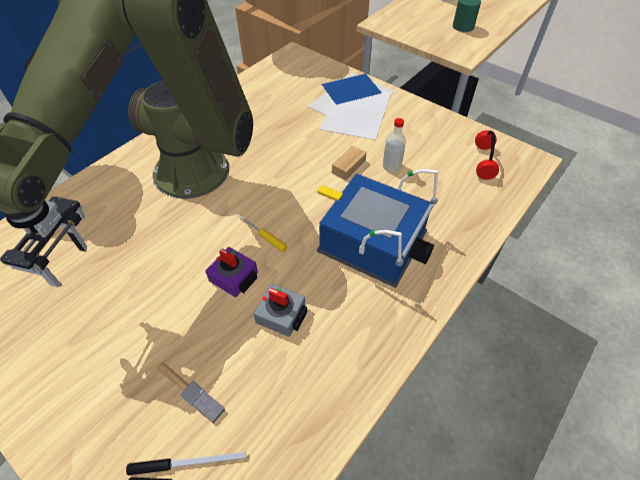

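View pics/top0.png

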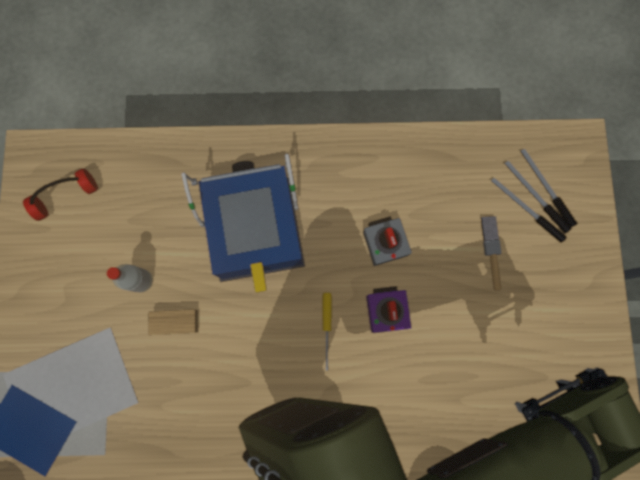

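Two boxes have the control-box shape: grey at top (388,240) / scene (280,308), and purple at top (389,310) / scene (232,270). The grey one with a red knob fits the description. I'll confirm it in an enlarged crop.

Run:
```python
from h import *
s=load('scene0')['frame'];t=load('top0')['frame']
a=cv2.resize(s[265:345,240:320],(400,400),interpolation=cv2.INTER_CUBIC)
b=cv2.resize(t[205:275,355:425],(400,400),interpolation=cv2.INTER_CUBIC)
cv2.imwrite('pics/crop1.png',np.hstack([a,b]))
```

```text
(no output)
```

View pics/crop1.png

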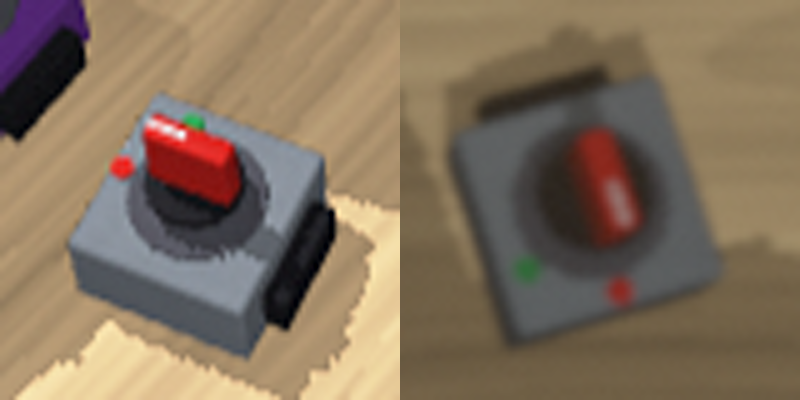

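The grey box is confirmed: the white line points to the red dot, with the green dot 60° clockwise. In top0 the red dot is near (393.5,255.8) and the green near (377.2,251.9). Next are rough positions by triangulation.

Run:
```python
from h import *
s=load('scene0');t=load('top0')
def comps(c,lo,hi,roi,amin=4):
    x0,y0,x1,y1=roi; h=cv2.cvtColor(c['frame'],cv2.COLOR_BGR2HSV)[y0:y1,x0:x1]
    m=cv2.inRange(h,lo,hi)
    if lo[0]==0: m|=cv2.inRange(h,(172,)+lo[1:],(180,)+hi[1:])
    n,l,st,ce=cv2.connectedComponentsWithStats(m); return [(st[i,4],ce[i]+[x0,y0]) for i in range(1,n) if st[i,4]>=amin]
red=((0,120,60),(8,255,255)); gr=((50,90,50),(85,255,255)); ye=((20,150,100),(32,255,255))
for nm,c,r in [('s',s,(240,270,320,340)),('t',t,(360,210,420,270))]:
    print(nm,'red',comps(c,*red,r),'green',comps(c,*gr,r))
ys=comps(s,*ye,(310,175,350,205)); yt=comps(t,*ye,(240,250,280,300)); print('tongue',ys,yt)
print('tongue',tri([(s,*max(ys,key=lambda a:a[0])[1]),(t,*max(yt,key=lambda a:a[0])[1])]))
k=[max(comps(c,*red,r),key=lambda a:a[0])[1] for c,r in[(s,(240,270,320,340)),(t,(360,210,420,270))]]
print('knob',tri([(s,*k[0]),(t,*k[1])]))
R=plane(t,393.5,255.8,.055);G=plane(t,377.2,251.9,.055);print('dots',R,G)
print('greens',comps(t,*gr,(170,150,310,230),2),comps(s,*gr,(350,160,420,250),2))
# box corners top (crop px -> full)
for u,v in[(452,152),(650,78),(720,278),(512,345)]: print(plane(t,355+(u-400)/5.714,205+v/5.714,.055))
# flap corners estimate
for u,v in[(200,180),(283,168),(302,263),(217,277)]: print('flap',plane(t,u,v,.131))
```

```text
s red [(np.int32(224), array([278.26785714, 297.14285714])), (np.int32(18), array([263.88888889, 297.83333333]))] green [(np.int32(9), array([278.55555556, 288.88888889]))]
t red [(np.int32(164), array([390.08536585, 236.83536585])), (np.int32(12), array([393. , 255.5]))] green [(np.int32(10), array([377. , 251.8]))]
tongue [(np.int32(213), array([329.25352113, 192.57276995]))] [(np.int32(315), array([258.15555556, 276.96190476]))]
tongue (array([0.50499896, 0.11879814, 0.12822073]), [0.0006, 0.0006])
knob (array([ 0.60492295, -0.21103724,  0.08804268]), [0.0009, 0.0009])
dots [ 0.5603295  -0.22361874  0.055     ] [ 0.57137572 -0.18186449  0.055     ]
greens [(np.int32(22), array([291.90909091, 187.90909091])), (np.int32(20), array([191.25, 205.85]))] [(np.int32(22), array([410.22727273, 173.09090909])), (np.int32(26), array([372.26923077, 232.65384615]))]
[ 0.62565746 -0.14987329  0.055     ]
[ 0.65842985 -0.24195135  0.055     ]
[ 0.56505145 -0.26918376  0.055     ]
[ 0.53633078 -0.17372164  0.055     ]
flap [0.75029501 0.26333162 0.131     ]
flap [0.7772726  0.05560769 0.131     ]
flap [0.53621129 0.01164345 0.131     ]
flap [0.50616898 0.21750969 0.131     ]
```

Estimates: knob about (0.603,-0.211), box yaw about 16.5°, tongue (0.505,0.119,0.128), which fits the stated 130 mm. I'll add a helper for converting targets to rows and move the wrist over the knob.

```bash
cat >> h.py <<'E'
from scipy.spatial.transform import Rotation as Ro
def goal(p,Rg,o=None):
    """cm shift and rotvec in tool axes to reach TCP p (m), rotation Rg"""
    o=o or ctrl.get_obs(); R=Ro.from_euler('xyz',o['eef_rot'])
    s=R.inv().apply(np.array(p)-o['ee_pos'])*100; r=(R.inv()*Rg).as_rotvec(); return np.round(np.r_[s,r],3).tolist()
def down(yawdeg): return Ro.from_euler('xyz',[np.pi,0,np.radians(yawdeg)])
E
python3 -c "
from h import *
print(goal([.585,-.205,.25],down(-73.5)))
print(-load('wrist0')['world_to_cam'][:3,:3].T@load('wrist0')['world_to_cam'][:3,3])"
```

```text
[-11.794, -44.463, -4.484, -0.0, 0.001, 0.146]
[ 0.29507242 -0.46957091  0.38432625]
```

Call:
{"method": "play_rows", "body": {
  "steps": [
    [[-11.8, -44.5, -4.5, 0, 0, 0.146, 1], [-11.8, -44.5, -4.5, 0, 0, 0.146, 1], [-11.8, -44.5, -4.5, 0, 0, 0.146, 1], [-11.8, -44.5, -4.5, 0, 0, 0.146, 1], [-11.8, -44.5, -4.5, 0, 0, 0.146, 1], [-11.8, -44.5, -4.5, 0, 0, 0.146, 1], [-11.8, -44.5, -4.5, 0, 0, 0.146, 1], [-11.8, -44.5, -4.5, 0, 0, 0.146, 1], [-11.8, -44.5, -4.5, 0, 0, 0.146, 1], [-11.8, -44.5, -4.5, 0, 0, 0.146, 1], [-11.8, -44.5, -4.5, 0, 0, 0.146, 1], [-11.8, -44.5, -4.5, 0, 0, 0.146, 1], [-11.8, -44.5, -4.5, 0, 0, 0.146, 1], [-11.8, -44.5, -4.5, 0, 0, 0.146, 1], [-11.8, -44.5, -4.5, 0, 0, 0.146, 1], [-11.8, -44.5, -4.5, 0, 0, 0.146, 1], [-11.8, -44.5, -4.5, 0, 0, 0.146, 1]]
  ]
}}

```text
time_s: 1.57
ee_pos: [0.5845, -0.2059, 0.2504]
eef_rot: [-3.142, 0.001, -1.285]
force: [0.3, 0.3, -0.6]
grip_width: 0.0937
```

Run:
```python
from h import *
shot('wrist','w1'); o=ctrl.get_obs(); print(o['time_s'],o['ee_pos'],o['eef_rot'],o['force'])
```

```text
1.6167 [ 0.58468917 -0.20571154  0.25035472] [-3.14152219e+00  6.79076731e-04 -1.28445944e+00] [-0.07642515 -0.36088258  0.49075325]
```

View pics/w1.png

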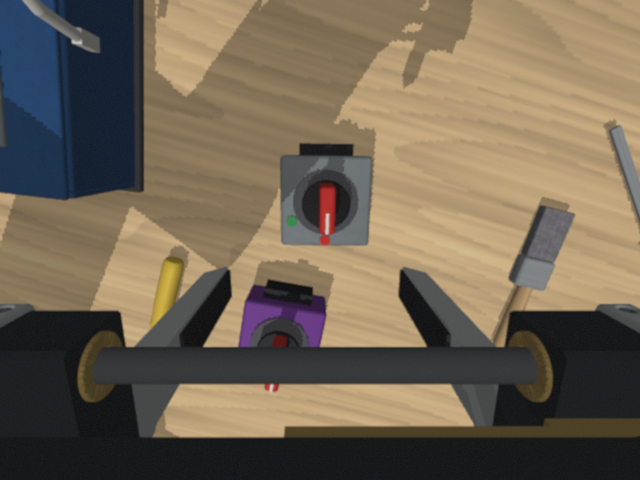

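The wrist view w1 shows the grey box at (281..371,156..244), the knob at (327,208) with its white line pointing at the red dot (325,240), and the green dot at (292,221).

Run:
```python
from h import *
w=load('w1');s=load('scene0');t=load('top0')
h=cv2.cvtColor(w['frame'],cv2.COLOR_BGR2HSV)
g=cv2.inRange(h,(90,15,60),(125,90,200)); g[:, :270]=0; g[:,385:]=0; g[:140]=0; g[252:]=0
cn=max(cv2.findContours(g,cv2.RETR_EXTERNAL,cv2.CHAIN_APPROX_NONE)[0],key=cv2.contourArea)
r=cv2.minAreaRect(cn);print(r)
P=np.array([plane(w,u,v,.055) for u,v in cv2.boxPoints(r)]);print(P,P.mean(0))
E1=P[1]-P[0];E2=P[2]-P[1]
print([ (np.linalg.norm(e),np.degrees(np.arctan2(e[1],e[0]))) for e in(E1,E2)])
m=cv2.inRange(h,(0,120,60),(8,255,255))|cv2.inRange(h,(172,120,60),(180,255,255)); m[:150]=0;m[235:]=0;m[:,:290]=0;m[:,365:]=0
# knob incl. white line
m|=cv2.inRange(h,(0,0,170),(180,70,255))*(cv2.dilate(m,np.ones((9,5)))>0)
m=cv2.morphologyEx(m,cv2.MORPH_CLOSE,np.ones((5,5)))
kc=max(cv2.findContours(m,cv2.RETR_EXTERNAL,cv2.CHAIN_APPROX_NONE)[0],key=cv2.contourArea);kr=cv2.minAreaRect(kc);print('knob',kr)
for z in(.095,.114): K=np.array([plane(w,u,v,z) for u,v in cv2.boxPoints(kr)]);print(K.mean(0),np.linalg.norm(K[1]-K[0]),np.linalg.norm(K[2]-K[1]))
print('tri', tri([(w,*kr[0]),(s,278.3,297.1),(t,390.1,236.8)]))
for n,u,v in[('R',325,240),('G',292,221)]: print(n,plane(w,u,v,.055))
x0,y0=270,145
cv2.imwrite('pics/w1c.png',cv2.resize(w['frame'][y0:y0+110,x0:x0+110],(600,600),interpolation=cv2.INTER_CUBIC))
```

```text
((300.89312744140625, 231.52706909179688), (36.468109130859375, 21.95961570739746), 1.7357045412063599)
[[ 0.54662061 -0.17922828  0.055     ]
 [ 0.57134566 -0.1733453   0.055     ]
 [ 0.58163809 -0.21279448  0.055     ]
 [ 0.55706025 -0.21932782  0.055     ]] [ 0.56416615 -0.19617397  0.055     ]
[(np.float64(0.025415301999627736), np.float64(13.38386147967361)), (np.float64(0.04076973861531727), np.float64(-75.37730802599482))]
knob ((326.5, 208.5), (51.0, 17.0), 90.0)
[ 0.60287141 -0.21317612  0.095     ] 0.01652711384491755 0.05099222737595487
[ 0.60567121 -0.21165416  0.114     ] 0.015588986303111334 0.04809775872472457
tri (array([ 0.60424308, -0.21187702,  0.08943641]), [0.0023, 0.0021, 0.0004])
R [ 0.56248761 -0.22506822  0.055     ]
G [ 0.57308695 -0.18330005  0.055     ]
```

View pics/w1c.png

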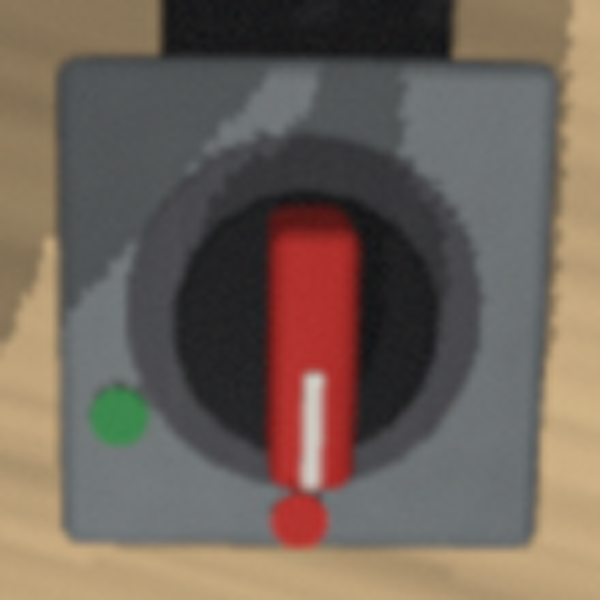

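Run:
```python
from h import *
w=load('w1'); f=lambda u,v,z: plane(w,270+(u+.5)/5.4545-.5,145+(v+.5)/5.4545-.5,z)
C=np.array([f(*p,.055) for p in[(58,58),(556,66),(532,546),(66,540)]]);print(C,C.mean(0))
for i in range(4): e=C[(i+1)%4]-C[i];print(np.linalg.norm(e),np.degrees(np.arctan2(e[1],e[0]))%90)
print('disc',f(308,325,.074),'r',np.linalg.norm(f(177,325,.074)-f(439,325,.074)))
K=np.array([f(*p,.114) for p in[(272,235),(358,235),(352,488),(270,488)]]);print('knob',K.mean(0));a=K[:2].mean(0)-K[2:].mean(0);print(np.linalg.norm(a),np.degrees(np.arctan2(a[1],a[0])))
R=f(299,521,.055);G=f(119,416,.055);print(R,G,np.linalg.norm(R-G))
t=load('top0'); # knob top from top0 crop: corners
u=lambda x,y:(355+(x-400+.5)/5.714-.5,205+(y+.5)/5.714-.5)
print('top disc/knob',plane(t,*u(611,190),.110))
```

```text
[[ 0.63845823 -0.15218686  0.055     ]
 [ 0.66451552 -0.24615237  0.055     ]
 [ 0.57073798 -0.2726766   0.055     ]
 [ 0.54454693 -0.17902894  0.055     ]] [ 0.60456466 -0.21251119  0.055     ]
0.09751153362074602 15.499061251749438
0.09745645661489588 15.793132232028455
0.09724121962014667 15.62505989253215
0.09767205618313117 15.951194371967194
disc [ 0.60450811 -0.21293882  0.074     ] r 0.05038844727218514
knob [ 0.60372794 -0.21270282  0.114     ]
0.043888450560038934 16.004838023392068
[ 0.56217591 -0.22446171  0.055     ] [ 0.57305514 -0.18262253  0.055     ] 0.04323048911970292
top disc/knob [ 0.59770634 -0.21160137  0.11      ]
```

Run:
```python
from h import *
for z in(.16,.081): print(goal([.6042,-.2127,z],down(-74.3)))
```

```text
[1.228, -1.674, 9.035, -0.0, 0.001, 0.012]
[1.233, -1.673, 16.935, -0.0, 0.001, 0.012]
```

Call:
{"method": "play_rows", "body": {
  "steps": [
    [[1.23, -1.67, 3, 0, 0.001, 0.012, 1], [1.23, -1.67, 6, 0, 0.001, 0.012, 1], [1.23, -1.67, 9, 0, 0.001, 0.012, 1], [1.23, -1.67, 11, 0, 0.001, 0.012, 1], [1.23, -1.67, 13, 0, 0.001, 0.012, 1], [1.23, -1.67, 15, 0, 0.001, 0.012, 1], [1.23, -1.67, 16, 0, 0.001, 0.012, 1], [1.23, -1.67, 16.93, 0, 0.001, 0.012, 1], [1.23, -1.67, 16.93, 0, 0.001, 0.012, 1], [1.23, -1.67, 16.93, 0, 0.001, 0.012, 1], [1.23, -1.67, 16.93, 0, 0.001, 0.012, 1]]
  ]
}}

```text
time_s: 2.53
ee_pos: [0.6047, -0.213, 0.0824]
eef_rot: [-3.14, -0.001, -1.296]
force: [0.2, -0.3, -0.3]
grip_width: 0.0937
```

Run:
```python
from h import *
c=shot('wrist','w2'); o=ctrl.get_obs(); print(o['time_s'],o['ee_pos'],o['eef_rot'],o['force'],goal([.6042,-.2127,.081],down(-74.3)))
```

```text
2.5833 [ 0.60466982 -0.21294849  0.08237225] [-3.14002250e+00 -1.50487781e-03 -1.29649534e+00] [0.30426283 0.19084545 1.04971459] [-0.037, 0.039, 0.137, -0.002, -0.002, 0.0]
```

View pics/w2.png

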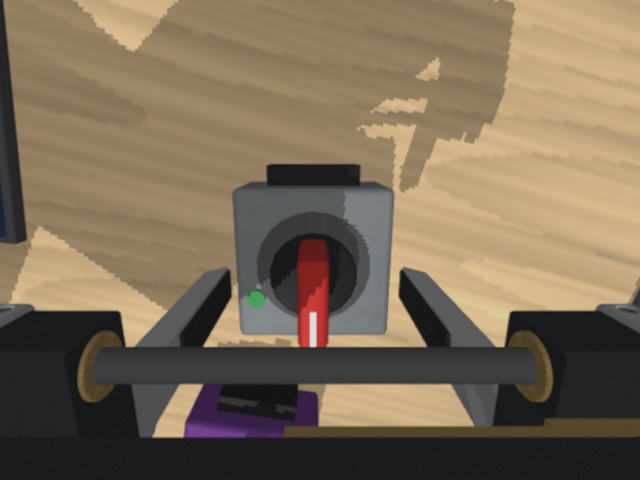

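w2: the knob (313,290) lies midway between the fingertips (230 and 400), so I close.

Call:
{"method": "play_rows", "body": {
  "steps": [
    [[0, 0, 0.1, 0, 0, 0, 0.6], [0, 0, 0.1, 0, 0, 0, 0.3], [0, 0, 0.1, 0, 0, 0, 0.2], [0, 0, 0.1, 0, 0, 0, 0.1], [0, 0, 0.1, 0, 0, 0, 0], [0, 0, 0.1, 0, 0, 0, 0], [0, 0, 0.1, 0, 0, 0, 0], [0, 0, 0.1, 0, 0, 0, 0], [0, 0, 0.1, 0, 0, 0, 0], [0, 0, 0.1, 0, 0, 0, 0]]
  ],
  "force": 35
}}

```text
time_s: 3.42
ee_pos: [0.6047, -0.2129, 0.0813]
eef_rot: [-3.14, -0.001, -1.296]
force: [-0.4, 0.2, -0.7]
grip_width: 0.0305
```

Call:
{"method": "play_rows", "body": {
  "steps": [
    [[0, 0, 0, 0, 0, 0, 0], [0, 0, 0, 0, 0, 0, 0], [0, 0, 0, 0, 0, 0, 0], [0, 0, 0, 0, 0, 0, 0], [0, 0, 0, 0, 0, 0, 0], [0, 0, 0, 0, 0, 0, 0]]
  ]
}}

```text
time_s: 3.92
ee_pos: [0.6045, -0.2122, 0.0813]
eef_rot: [-3.14, -0.0, -1.296]
force: [-1.6, 5.0, 2.0]
grip_width: 0.0149
```

Call:
{"method": "play_rows", "body": {
  "steps": [
    [[0, 0, 0.3, 0, 0, 0, 0], [0, 0, 0.6, 0, 0, 0, 0], [0, 0, 0.8, 0, 0, 0, 0], [0, 0, 0.85, 0, 0, 0, 0], [0, 0, 0.85, 0, 0, 0, 0], [0, 0, 0.85, 0, 0, 0, 0]]
  ]
}}

```text
time_s: 4.42
ee_pos: [0.6045, -0.2121, 0.0733]
eef_rot: [-3.14, -0.0, -1.296]
force: [-4.5, 3.7, 8.5]
grip_width: 0.0149
```

Call:
{"method": "play_rows", "body": {
  "steps": [
    [[0, 0, 0.12, 0, 0, 0.1, 0], [0, 0, 0.12, 0, 0, 0.2, 0], [0, 0, 0.12, 0, 0, 0.3, 0], [0, 0, 0.12, 0, 0, 0.4, 0], [0, 0, 0.12, 0, 0, 0.5, 0], [0, 0, 0.12, 0, 0, 0.6, 0], [0, 0, 0.12, 0, 0, 0.7, 0], [0, 0, 0.12, 0, 0, 0.8, 0], [0, 0, 0.12, 0, 0, 0.9, 0], [0, 0, 0.12, 0, 0, 1.0, 0], [0, 0, 0.12, 0, 0, 1.05, 0], [0, 0, 0.12, 0, 0, 1.06, 0], [0, 0, 0.12, 0, 0, 1.06, 0], [0, 0, 0.12, 0, 0, 1.06, 0]]
  ]
}}

```text
time_s: 5.58
ee_pos: [0.6046, -0.2121, 0.0732]
eef_rot: [-3.141, 0.001, -2.356]
force: [-7.3, 3.6, 14.0]
grip_width: 0.0145
```

Run:
```python
from h import *
o=ctrl.get_obs(); print(o)
```

```text
{'time_s': 5.5833, 'qpos': array([-3.94869001e-01,  6.24974523e-01,  1.36981014e+00,  7.39970043e-04,
        1.14538429e+00,  1.96082381e+00]), 'joint_vel': array([-0.00132755, -0.00053306,  0.00126858,  0.00034424,  0.00039215,
       -0.00449701]), 'tau': array([-7.87362736e-01, -6.02831984e+01, -3.11833191e+01, -2.35571250e-03,
       -2.37211168e+00,  2.50698477e-01]), 'ee_pos': array([ 0.60455355, -0.21210367,  0.07320268]), 'eef_rot': array([-3.14053241e+00,  1.16506782e-03, -2.35599710e+00]), 'force': array([-7.31644073,  3.56878846, 14.03373371]), 'moment': array([0.79479371, 1.56611235, 0.17874412]), 'grip_width': 0.014480218252488812}
```

At the stop: turned 1.06 rad, moment 0.18 N m. Now I let it rise while still gripped, then open and retreat upward.

Call:
{"method": "play_rows", "body": {
  "steps": [
    [[0, 0, -0.3, 0, 0, 0, 0], [0, 0, -0.6, 0, 0, 0, 0], [0, 0, -0.85, 0, 0, 0, 0], [0, 0, -0.85, 0, 0, 0, 0], [0, 0, -0.85, 0, 0, 0, 0.2], [0, 0, -0.85, 0, 0, 0, 0.4], [0, 0, -0.85, 0, 0, 0, 0.5], [0, 0, -0.85, 0, 0, 0, 0.5], [0, 0, -0.85, 0, 0, 0, 0.5], [0, 0, -0.85, 0, 0, 0, 0.5], [0, 0, -3, 0, 0, 0, 0.5], [0, 0, -6, 0, 0, 0, 0.5], [0, 0, -9, 0, 0, 0, 0.5], [0, 0, -12, 0, 0, 0, 0.5], [0, 0, -15, 0, 0, 0, 0.5], [0, 0, -18, 0, 0, 0, 0.5], [0, 0, -18, 0, 0, 0, 0.5]]
  ]
}}

```text
time_s: 7.0
ee_pos: [0.6056, -0.2127, 0.2601]
eef_rot: [-3.132, 0.005, -2.356]
force: [0.4, 0.8, -0.2]
grip_width: 0.047
```

Run:
```python
from h import *
o=ctrl.get_obs(); print(o['time_s'],o['ee_pos'],o['qpos'])
c=shot('wrist','w3'); s=shot('scene','s3'); t=shot('top','t3')
cv2.imwrite('pics/s3c.png',np.hstack([cv2.resize(s['frame'][265:345,240:320],(400,400),interpolation=cv2.INTER_CUBIC),cv2.resize(s['frame'][150:290,300:440],(400,400),interpolation=cv2.INTER_CUBIC)]))
```

```text
7.0 [ 0.6056288  -0.21265402  0.26006441] [-3.95011899e-01  4.74180388e-01  1.15718554e+00  6.65385547e-04
  1.49941287e+00  1.96089962e+00]
```

View pics/s3c.png

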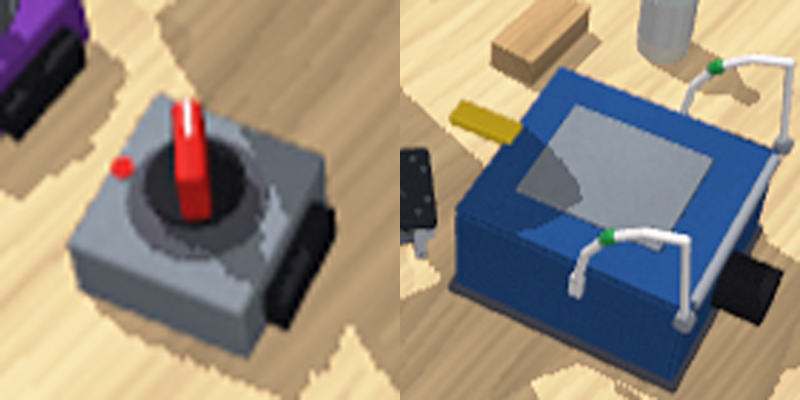

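The knob is up, turned to the green dot, and the flap is still shut (tongue in scene around (329,193)). Next, a wrist view of the tongue from near.

Run:
```python
from h import *
print(goal([.45,.11,.27],down(-80.5)))
```

```text
[-11.883, 33.667, -1.754, -0.001, 0.001, -0.951]
```

Call:
{"method": "play_rows", "body": {
  "steps": [
    [[-11.9, 33.7, -1.7, 0, 0, -0.95, 0.6], [-11.9, 33.7, -1.7, 0, 0, -0.95, 0.6], [-11.9, 33.7, -1.7, 0, 0, -0.95, 0.6], [-11.9, 33.7, -1.7, 0, 0, -0.95, 0.6], [-11.9, 33.7, -1.7, 0, 0, -0.95, 0.6], [-11.9, 33.7, -1.7, 0, 0, -0.95, 0.6], [-11.9, 33.7, -1.7, 0, 0, -0.95, 0.6], [-11.9, 33.7, -1.7, 0, 0, -0.95, 0.6], [-11.9, 33.7, -1.7, 0, 0, -0.95, 0.6], [-11.9, 33.7, -1.7, 0, 0, -0.95, 0.6], [-11.9, 33.7, -1.7, 0, 0, -0.95, 0.6], [-11.9, 33.7, -1.7, 0, 0, -0.95, 0.6], [-11.9, 33.7, -1.7, 0, 0, -0.95, 0.6]]
  ]
}}

```text
time_s: 8.23
ee_pos: [0.4501, 0.1095, 0.2687]
eef_rot: [3.141, 0.0, -1.407]
force: [-0.1, 0.4, 0.4]
grip_width: 0.0565
```

Run:
```python
from h import *
c=shot('wrist','w4'); o=ctrl.get_obs(); print(o['time_s'],o['ee_pos'],o['eef_rot'])
h=cv2.cvtColor(c['frame'],cv2.COLOR_BGR2HSV); m=cv2.inRange(h,(20,140,80),(34,255,255))
n,l,st,ce=cv2.connectedComponentsWithStats(m)
for i in range(1,n):
    if st[i,4]>100: print(st[i],ce[i],plane(c,*ce[i],.137))
for u,v in [(0,0)]: pass
```

```text
8.2833 [0.45016991 0.10945088 0.26883026] [ 3.14146583e+00  7.23512846e-05 -1.40754046e+00]
[ 302  128   31   79 2368] [316.70143581 167.05363176] [0.50696643 0.11641617 0.137     ]
[ 413  210   36   75 1389] [430.72354212 245.80777538] [ 0.45249596 -0.00201582  0.137     ]
```

View pics/w4.png

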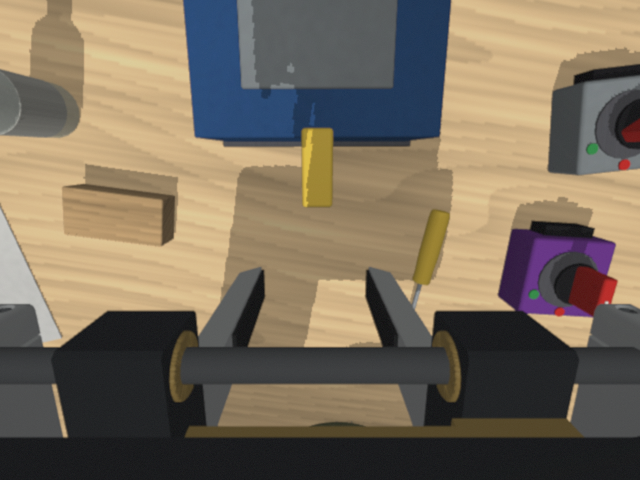

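w4: the tongue spans (302..333, 128..207) and the flap edge runs (195,138)–(440,137). The screwdriver at (430,246) and block at (118,214) are both clear of the tongue.

Run:
```python
from h import *
c=load('w4');t=load('t3');s=load('s3')
def tm(c,roi):
    x0,y0,x1,y1=roi; h=cv2.cvtColor(c['frame'],cv2.COLOR_BGR2HSV); m=cv2.inRange(h,(20,120,60),(34,255,255)); z=np.zeros_like(m); z[y0:y1,x0:x1]=m[y0:y1,x0:x1]; return z
mw=tm(c,(290,120,345,215)); mt=tm(t,(240,250,280,300)); ms=tm(s,(310,175,350,205))
def rect(m):
    r=cv2.minAreaRect(max(cv2.findContours(m,0,1)[0],key=cv2.contourArea)); return r
rw,rt=rect(mw),rect(mt); print(rw,rt,rect(ms))
print('tri',tri([(c,*rw[0]),(t,*rt[0])]))
for z in(.137,.130):
  for cc,r in((c,rw),(t,rt)):
    B=[plane(cc,*p,z) for p in cv2.boxPoints(r)]; B=sorted(B,key=lambda p:p[0]); f=(B[0]+B[1])/2;b=(B[2]+B[3])/2;d=b-f
    print(z,'front',f,'len',np.linalg.norm(d),'w',np.linalg.norm(B[0]-B[1]),'yaw',np.degrees(np.arctan2(d[1],d[0])),'pt',f+d/np.linalg.norm(d)*.027)
a=plane(c,195,138,.131);b=plane(c,440,137,.131);e=a-b;print('edge',a,b,np.linalg.norm(e),np.degrees(np.arctan2(e[1],e[0]))-90, (a+b)/2)
# gray patch sides
for u,v in[(242,88),(395,88),(398,2),(238,2)]: print(plane(c,u,v,.131))
# two front corners triangulated w/ top
```

```text
((317.0, 167.5), (79.0, 30.0), 90.0) ((258.15386962890625, 277.2692565917969), (29.221303939819336, 12.747549057006836), 78.69007110595703) ((329.2091064453125, 192.7480010986328), (24.74990463256836, 9.941383361816406), 21.250505447387695)
tri (array([0.50507828, 0.11720872, 0.12740219]), [0.0017, 0.0017])
0.137 front [0.47152199 0.11023966 0.137     ] len 0.06924117902001564 w 0.02757631270927791 yaw 9.459470034325001 pt [0.49815485 0.1146771  0.137     ]
0.137 front [0.46845328 0.11050591 0.137     ] len 0.0706816901904785 w 0.0303808878028942 yaw 11.212220916485641 pt [0.49493795 0.11575588 0.137     ]
0.13 front [0.4704374 0.1100057 0.13     ] len 0.07079936420618743 w 0.028196882759658114 yaw 9.459470034324985 pt [0.49707026 0.11444315 0.13      ]
0.13 front [0.46896761 0.11128362 0.13      ] len 0.07111085042144223 w 0.030565352390416634 yaw 11.212220916485656 pt [0.49545228 0.1165336  0.13      ]
edge [0.51410921 0.22760615 0.131     ] [0.55051498 0.01214188 0.131     ] 0.21851826746840944 9.590359837999216 [0.53231209 0.11987402 0.131     ]
[0.56212226 0.19084821 0.131     ]
[0.58361062 0.06066335 0.131     ]
[0.64762369 0.07255733 0.131     ]
[0.62634977 0.20129092 0.131     ]
```

Run:
```python
from h import *
print(goal([.498,.1145,.111],down(-80.4)))
```

```text
[0.28, -4.803, 15.782, 0.0, 0.0, -0.004]
```

Call:
{"method": "play_rows", "body": {
  "steps": [
    [[0.28, -4, 2, 0, 0, 0, 0.6], [0.28, -4.8, 5, 0, 0, 0, 0.6], [0.28, -4.8, 8, 0, 0, 0, 0.6], [0.28, -4.8, 11, 0, 0, 0, 0.6], [0.28, -4.8, 13, 0, 0, 0, 0.6], [0.28, -4.8, 14.5, 0, 0, 0, 0.6], [0.28, -4.8, 15.8, 0, 0, 0, 0.6], [0.28, -4.8, 15.8, 0, 0, 0, 0.6], [0.28, -4.8, 15.8, 0, 0, 0, 0.4], [0.28, -4.8, 15.8, 0, 0, 0, 0.2], [0.28, -4.8, 15.8, 0, 0, 0, 0.2], [0.28, -4.8, 15.8, 0, 0, 0, 0.2], [0.28, -4.8, 15.8, 0, 0, 0, 0.2], [0.28, -4.8, 15.8, 0, 0, 0, 0.2], [0.28, -4.8, 15.8, 0, 0, 0, 0.2], [0.28, -4.8, 15.8, 0, 0, 0, 0.2], [0.28, -4.8, 15.8, 0, 0, 0, 0.2]]
  ],
  "force": 40
}}

```text
time_s: 9.7
ee_pos: [0.4981, 0.1154, 0.1115]
eef_rot: [-3.14, 0.001, -1.407]
force: [-0.7, 6.4, 1.9]
grip_width: 0.0274
```

Run:
```python
from h import *
c=shot('wrist','w5'); o=ctrl.get_obs(); print(o['time_s'],o['ee_pos'],o['eef_rot'],o['force'],o['moment'],o['grip_width'])
print(o['qpos'])
```

```text
9.75 [0.49812939 0.11537926 0.11150912] [-3.14044164e+00  1.43133708e-03 -1.40733034e+00] [-1.77177365  6.44610684  1.80111856] [1.15487778 0.15058409 0.031623  ] 0.027397107779482364
[1.55205590e-01 3.14702651e-01 1.73476887e+00 1.62419821e-03
 1.09098252e+00 1.56178782e+00]
```

View pics/w5.png

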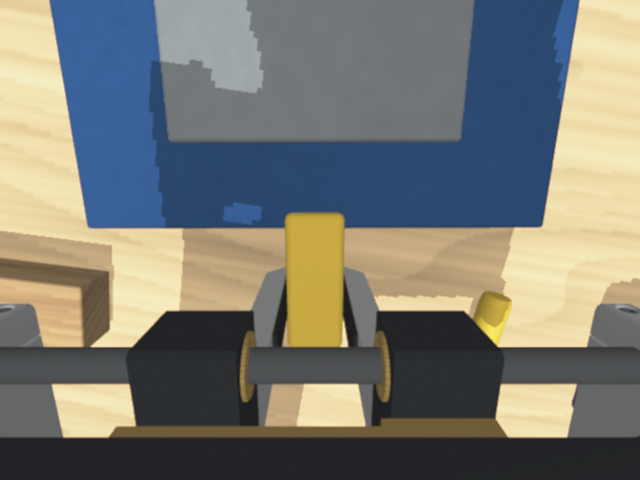

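The grip is good: 27.4 mm opening, tongue between the pads at (315,290). I lift along the arc in two parts, starting with 20°.

Call:
{"method": "play_rows", "body": {
  "steps": [
    [[0, -0.02, -0.96, 0, 0, 0, 0.2], [0, -0.08, -1.92, 0, 0, 0, 0.2], [0, -0.18, -2.88, 0, 0, 0, 0.2], [0, -0.3, -3.83, 0, 0, 0, 0.2], [0, -0.46, -4.78, 0, 0, 0, 0.2], [0, -0.64, -5.71, 0, 0, 0, 0.2], [0, -0.87, -6.65, 0, 0, 0, 0.2], [0, -1.12, -7.57, 0, 0, 0, 0.2], [0, -1.41, -8.49, 0, 0, 0, 0.2], [0, -1.73, -9.39, 0, 0, 0, 0.2], [0, -1.73, -9.39, 0, 0, 0, 0.2], [0, -1.73, -9.39, 0, 0, 0, 0.2]]
  ]
}}

```text
time_s: 10.75
ee_pos: [0.5151, 0.1182, 0.2057]
eef_rot: [-3.141, 0.002, -1.407]
force: [-0.7, 4.6, -5.0]
grip_width: 0.0274
```

Run:
```python
from h import *
o=ctrl.get_obs(); print(o['time_s'],o['ee_pos'],o['eef_rot'],o['force'],o['moment'],o['grip_width'])
# arc model from start TCP
p0=np.array([.4981,.1147,.1115]);d=np.array([np.cos(np.radians(9.6)),np.sin(np.radians(9.6)),0])
for th in(24,28,32,36,38,40):
    a=np.radians(th);p=p0+d*(.275*(1-np.cos(a))+.002*np.sin(a));p[2]+=.275*np.sin(a)-.002*(1-np.cos(a));print(th,goal(p,down(-80.4),o))
```

```text
10.75 [0.5150759  0.11821973 0.20566336] [-3.14064977e+00  1.76167231e-03 -1.40727222e+00] [-0.6833201   4.58521117 -4.96071477] [0.85919522 0.32613802 0.07294391] 0.02738834079281121
24 [0.058, -0.728, -1.751, -0.001, 0.002, -0.004]
28 [0.051, -1.584, -3.469, -0.001, 0.002, -0.004]
32 [0.045, -2.557, -5.124, -0.001, 0.002, -0.004]
36 [0.037, -3.644, -6.706, -0.001, 0.002, -0.004]
38 [0.034, -4.228, -7.468, -0.001, 0.002, -0.004]
40 [0.03, -4.838, -8.209, -0.001, 0.002, -0.004]
```

Force is now -5 N in z, so the flap is being carried. On to 40°.

Call:
{"method": "play_rows", "body": {
  "steps": [
    [[0.03, -0.35, -0.9, 0, 0, 0, 0.2], [0.03, -0.73, -1.75, 0, 0, 0, 0.2], [0.03, -1.14, -2.62, 0, 0, 0, 0.2], [0.03, -1.58, -3.47, 0, 0, 0, 0.2], [0.03, -2.06, -4.3, 0, 0, 0, 0.2], [0.03, -2.56, -5.12, 0, 0, 0, 0.2], [0.03, -3.09, -5.92, 0, 0, 0, 0.2], [0.03, -3.64, -6.71, 0, 0, 0, 0.2], [0.03, -4.23, -7.47, 0, 0, 0, 0.2], [0.03, -4.53, -7.84, 0, 0, 0, 0.2], [0.03, -4.84, -8.21, 0, 0, 0, 0.2], [0.03, -4.84, -8.21, 0, 0, 0, 0.2], [0.03, -4.84, -8.21, 0, 0, 0, 0.2], [0.03, -4.84, -8.21, 0, 0, 0, 0.2], [0.03, -4.84, -8.21, 0, 0, 0, 0.2], [0.03, -4.84, -8.21, 0, 0, 0, 0.2]]
  ]
}}

```text
time_s: 12.08
ee_pos: [0.5624, 0.1261, 0.287]
eef_rot: [3.14, 0.003, -1.407]
force: [-1.4, 7.7, -6.6]
grip_width: 0.0277
```

Run:
```python
from h import *
o=ctrl.get_obs(); print(o['time_s'],o['ee_pos'],o['eef_rot'],o['force'],o['grip_width'],np.abs(o['joint_vel']).max())
print('angle by TCP height', np.degrees(np.arcsin((o['ee_pos'][2]+.019-.128)/.275)))
w=shot('wrist','w6');s=shot('scene','s6');t=shot('top','t6')
a=cv2.resize(s['frame'][140:290,290:440],(450,450),interpolation=cv2.INTER_CUBIC)
b=cv2.resize(s['frame'][265:345,240:320],(350,350),interpolation=cv2.INTER_CUBIC); b=cv2.copyMakeBorder(b,0,100,0,0,0)
cv2.imwrite('pics/s6c.png',np.hstack([a,b]))
```

```text
12.0833 [0.56237512 0.12612353 0.28695688] [ 3.14047754e+00  2.65052277e-03 -1.40683714e+00] [-1.43333018  7.65016189 -6.56163572] 0.027714094085706 0.0019454909776950862
angle by TCP height 40.32450515366372
```

View pics/s6c.png

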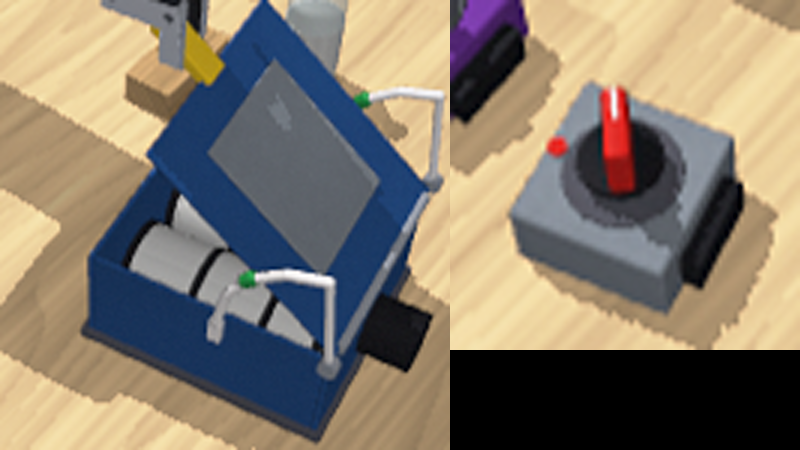

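The flap is up, its tongue is in the fingers and the knob is at green. I'll check the angle from the free-edge corner pixels, scene crop (148,155) and (262,2).

Run:
```python
from h import *
s=load('s6');y=np.radians(9.6);d=np.array([np.cos(y),np.sin(y),0]);e=np.array([-d[1],d[0],0]);z=np.array([0,0,1])
H=np.array([.498,.1145,.128])+.275*d
print('near seen',290+148/3,140+155/3,'far seen',290+262/3,140+2/3)
for th in(34,37,40,43,46):
    a=np.radians(th);F=H-.24*np.cos(a)*d+.24*np.sin(a)*z+.003*(np.cos(a)*z+np.sin(a)*d)
    print(th,np.round(proj(s,F-.11*e),1),np.round(proj(s,F+.11*e),1))
h=lambda f:cv2.cvtColor(f,cv2.COLOR_BGR2HSV)
# bystanders: image difference in scene around them
a=load('scene0')['frame'];
for n,(x0,y0,x1,y1),lo,hi in[('cap',(385,110,415,130),(0,120,60),(8,255,255)),('screw',(240,215,300,255),(20,120,60),(34,255,255))]:
    for f in(a,s['frame']):
        m=cv2.moments(cv2.inRange(h(f)[y0:y1,x0:x1],lo,hi),True);print(n,m['m00'],m['m10']/max(m['m00'],1),m['m01']/max(m['m00'],1))
```

```text
near seen 339.3333333333333 191.66666666666666 far seen 377.3333333333333 140.66666666666666
34 [332.7 193.6] [371.8 141.7]
37 [335.5 191.8] [374.6 139.6]
40 [338.6 190.2] [377.7 137.7]
43 [341.8 188.7] [381.  135.9]
46 [345.4 187.4] [384.5 134.3]
cap 75.0 13.533333333333333 12.173333333333334
cap 76.0 13.5 12.18421052631579
screw 281.0 32.36654804270463 24.615658362989326
screw 277.0 32.39350180505415 24.657039711191334
```

The angle is about 40° by both the TCP height (40.3°) and the corner pixels. The bystanders haven't moved and the arm is still, so I hand in.

Run:
```python
from h import *
o=ctrl.get_obs(); print(o['ee_pos'],o['force'],o['grip_width']); print(ctrl.hand_in())
```

```text
[0.56236543 0.1260805  0.28697145] [-1.00860684  6.44379312 -6.08745151] 0.027858808828415307
the job is handed in; nothing more can be done
None
```

The job is handed in: the selector is on stand-by and the gripper is holding the flap open at about 40°. No verdict came back.

- **Selector:** I pressed the knob on the grey box (not the purple one) down 8.0 mm and turned it 1.06 rad clockwise to its stop. I let it rise before opening the gripper. The last picture shows it up, with its white line at the green dot.
- **Flap:** I lifted it by the yellow tongue only after that. The tool height gives 40.3°. The free-edge corners in the scene picture give about 40°, with the pixel rows off by 1–3 px, within calibration error. The fingers carry about 6 N, the opening is steady at 27.9 mm (tongue about 28 mm wide), and the arm is still.
- **Bystanders:** The bottle cap and screwdriver handle are at the same pixels as at the start. I did not measure the block and brush numerically at the end; the block still lies there in the last crop, and the gripper never came low over either of them.

The run took about 12 s of the 61 s, and no check failed.

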